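Seat the sieve drum and hold the shaker's enabling plunger

ROBOT

A 6-joint arm with a two-finger parallel gripper is mounted at the origin on the work surface; the furniture and walls round the work are solid. World frame = base frame: x ahead of the robot, y to its left, z up, the work surface at z = 0. Lengths are in m, angles in degrees, forces in N, time in s.
With the tool pointing down it reaches from about 0.275 to 0.725 m from the base axis. Payload 15.9 kg.
Tool frame: the origin (TCP) lies at the very end of the fingers, on their centre line; the grasp point (between the pads) lies manip.hold_point_z behind it (manip.hold_point_z is the distance from the TCP to the grasp point, in m); x points along the fingers, y is the direction in which the jaws open and shut, and the axes are right-handed (so a half turn about x gives the same grasp; the last joint's range is limited). The gripper opens to 85 mm and grips with 20 to 120 N. Pads are 22 mm wide; open, the fingers measure 114 mm over their backs; the gripper's body (76 mm by 85 mm) begins 54 mm behind the grasp point. The pads swing forward as they close: fully open they stand 13 mm farther back than shut.
Start: joints at [66.005, 12.198, -1.971, 75.831, 0, 90], TCP at [0.203, 0.457, 0.231] pointing down, gripper open.
Joint ranges: [-170.91, 170.91], [-42.67, 98.43], [-65.05, 77.54], [-120.47, 116.71], [-90, 82.35], [-180, 180]. Speed limits (degrees/s): [108.29, 108.29, 136.94, 147.25, 180, 180].

INTERFACE

Orientations are given as a 3x3 rotation matrix whose columns are the frame's x, y, z axes.
In Python, from bench import manip, vision gives the robot as it stands. The module is installed in compiled form; this text tells all that it offers.
- The arm moves only by the tool send_rows, never from a script. Its argument "moves" is text: rows parted by semicolons, each of 7 numbers parted by spaces: the turn, a rotation vector about the world's x, y, z in degrees, then the shift along the world's x, y, z in m, then the closure, from 0 (fully open) to 1 (shut). In form: ax ay az tx ty tz claw; .... A call has 1 to 8 rows; each row is the pose to reach, as a shift and turn from the pose measured when the call began; what a row does not reach only later rows make up. A row lasts 1/12 s, in which the tool goes at most 41.7 mm and 7.16 degrees, less where a joint would pass 70% of its speed; a pose out of reach is approached as far as the arm can. A call with a gripper value outside its range is refused whole. The fingers move at their own pace and stop on an object; "grip_force" is the grip in N (left out, the last holds). Time passes only in rows, so rows that repeat a pose let the fingers close. It gives the time, the measured TCP pose, the force and the opening at its end, in the units of the state.
- manip.read_state(): the state, without advancing time (a new reading comes with each control period).
- vision.get_image(name): name is "side" or "top"; returns a dict with "img" (480x640x3 uint8, blue, green, red), "fx", "fy", "cx", "cy" (pixels), "view" (4x4, takes a point from world to camera coordinates). Camera axes: x right, y down, z forward; pixel columns grow to the right and rows downward; lengths in m; the calibration is good to about 2 mm. A picture is of the moment at which its call begins. There is no depth.
- manip.hand_in(): hands the job in, once; it reports no verdict.
Trained networks look in a picture, given as the dict that the camera call returned (one of the last four; its "shot" number tells which), for a name from the list of things; names that differ only in an ending like _2 or _b are one class to them, and where a whole thing is asked for, a point or a joint stands for the part that bears it (a point fixed in the world has none). Each returns a list of dicts, best first, with "p" (0 to 1); they miss things now and then, are a little off and sometimes report something else, mostly with a low value. They report only what shows in the picture. A call takes as long as a camera call.
- vision.find_in(label, picture): "rect" ([left, top, width, height] in pixels, round what is visible of it).
- vision.outline_of(label, picture): "mask" (480x640 bool, what is visible of it) and "rect" ([left, top, width, height] in pixels, round what is visible of it).
- vision.tip_of(label, picture): "location" ([column, row] in pixels: a listed point, or the origin of a listed thing).
The state is a dict: "t": time; "joint_pos": joint angles; "dq": joint speeds; "effort": joint torques, N m; "tool_pos": TCP position; "tool_rot": TCP orientation; "wrist_force": force on the tool from outside, world axes, zero at the start; "torque": the same for the moment, N m; "opening": opening from 0.0 (shut) to 1.0 (fully open).
Only numpy, scipy, OpenCV 4.12 (cv2) and the standard library are available. Lean on these libraries where they do the work, as an engineer would, in place of code of your own. Each camera call takes 0.05 s, during which the arm holds its last target.

TASK

Set the round sieve drum on the bench shaker so that the two holes of its flange go over the shaker's two pegs and the flange lies flat on the platform, and let go of it. Only then press the shaker's black palm plunger down to its middle position, where its cap is level with the top of the steel index post beside it, without running it down to its stop; keep it there for at least three seconds and finish while still holding it down. Do not push the loose things around the work out of their places.

Things in the scene. Friction and masses are not known exactly. Their poses are not given: they have to be found in the camera images.
- drum_grip (a point): the sieve drum's grip: a black upright block on the drum's lid, 16 mm thick (along x), 60 mm long (along y), 36 mm high. This point lies inside the block on the drum's axis, 64 mm above the flange's underside, 12 mm below the block's top and 24 mm above the lid; z up, y along the block and along the row of the flange's two holes
- drum: the sieve drum, loose, about 0.4 kg, 76 mm high with its grip: aluminium, 80 mm across, with steel bands, on a flat flange 140 (y) x 60 (x) x 8 mm with a 14 mm hole through it near each end, hole centres 55 mm either side of the axis along y; the same when turned half round. Origin at the centre of the flange's underside
- seat (a point): the centre of the shaker's steel platform (70 x 140 mm), on its top face, 50 mm above the table. Two steel pegs 10 mm thick and 16 mm high, the last 6 mm tapered, stand 55 mm either side of it along y. A seated drum has its flange flat on the platform and its grip 64 mm straight above this point. z up, y along the row of pegs
- cap_top (a point): the centre of the top face of the plunger's black cap, which moves with it: cap 44 mm across, 12 mm thick, 104 mm above the table when released, 89 mm in the middle position. The index post, 10 mm thick with its top at 89 mm, stands 43 mm from the plunger's axis towards the shaker's +x (the side away from the robot)
- plunger (a joint): travel of the plunger, m: 0 released, 0.015 middle position (cap level with the index post), 0.030 at its stop; it moves straight down and springs back when released; about 2.5 N to start it, 8.5 N at the middle, 14.5 N at the stop
- shaker: the bench shaker, fixed: a grey housing 110 mm deep (x), 270 mm long (y), top 44 mm above the table; origin at the centre of its underside on the table, platform centre at y +60 mm, plunger axis at y -85 mm, both at x 0
- glue: white glue bottle with a nozzle, 39 mm across, 107 mm high, loose; origin under its centre; leave it alone
- rock: dark stone lump, 50 x 62 x 39 mm, loose; origin under its centre; leave it alone
- spool: thread spool standing upright, wooden ends, 36 mm across, 38 mm high, loose; origin under its centre; leave it alone
- can: film canister, 34 mm across, 52 mm high, loose; origin under its centre; leave it alone
- card_tray: small grey card tray with bone, 76 x 100 x 22 mm, loose; origin under its centre; leave it alone
- lens: black hand lens ring, 44 mm across, 18 mm high, loose; origin under its centre; leave it alone

How it is judged (in metres and radians):
On the way, in this order (a step that is already met when the one before it is completed fails the run):
1. the drum is seated on the pegs and let go (horizontal distance between drum_grip and seat below 0.005 m and z of drum_grip in the frame of seat between 0.06 and 0.067 m and angle between the y axis of drum_grip and the y axis of seat, either way round below 0.08 rad and angle between drum_grip's own z axis and vertical below 0.05 rad and contact force between each of the fingers, the arm and drum below 0.2 N and contact force between drum and plunger below 0.2 N), for 0.2 s.
2. the plunger is held in its middle position for three seconds (value of joint plunger between 0.01 and 0.02 m and contact force between any of the fingers, the arm and plunger above 3 N and horizontal distance between drum_grip and seat below 0.005 m and z of drum_grip in the frame of seat between 0.06 and 0.067 m and angle between the y axis of drum_grip and the y axis of seat, either way round below 0.08 rad and angle between drum_grip's own z axis and vertical below 0.05 rad), for 2.5 s.
At the end, for the whole second after the job is handed in: The drum lies flat on the platform over both pegs (grip within 5 mm of the platform's axis and 60 to 67 mm above it, rows aligned within 0.08 rad, upright), untouched; the robot itself presses the plunger with more than 3 N and holds it still at 10 to 20 mm of travel (all of step 2 and contact force between each of the fingers, the arm and drum below 0.2 N and contact force between drum and plunger below 0.2 N and velocity of joint plunger between -0.01 and 0.01 m/s); the arm keeps its last pose, push and grip.
It fails at once if the plunger is pressed (more than 6 mm) while the drum is not seated (value of joint plunger above 0.006 m and not (horizontal distance between drum_grip and seat below 0.005 m and z of drum_grip in the frame of seat between 0.06 and 0.067 m and angle between the y axis of drum_grip and the y axis of seat, either way round below 0.08 rad and angle between drum_grip's own z axis and vertical below 0.05 rad)).
It fails at once if the plunger is run down to its stop (more than 27 mm) (value of joint plunger above 0.027 m).
It fails at once if a bystander (glue bottle, stone, spool, canister, card tray or lens) is moved by more than 30 mm or tipped over (distance of any of glue, rock, spool, can, card_tray, lens from where it was at the start of the episode above 0.03 m or angle between any of glue, rock, spool, can, card_tray, lens's own z axis and vertical above 0.5 rad).
It also fails if it takes over 58 s, if anything falls off the work surface, if the arm or the gripper's body presses on something with over 40 N, if the wrist force passes 120 N, or if a joint passes its speed limit or range.

## Working session

There is one attempt and no reset: what is moved stays moved. The work goes in short steps, Python scripts to look and compute and a tool call to move; the robot and the scene stay as the last step left them, time stands still between calls to the robot, and variables do not carry over. Pictures are saved under pics/ and viewed, and the job is handed in when it is done.

Besides the shell and the picture viewer there is one more tool, called after ">>>" in YAML: its name, and indented under it one key for each argument. send_rows: Moves the arm, as the interface text tells. Its arguments: {"type":"object","properties":{"moves":{"type":"string"},"grip_force":{"type":"number"}},"required":["moves"]}

```bash
mkdir -p pics; cat > h.py <<'E'
import numpy as np, cv2
from bench import manip, vision
def proj(c,P):
    P=np.atleast_2d(P); q=(c["view"]@np.c_[P,np.ones(len(P))].T)[:3]
    return np.c_[c["fx"]*q[0]/q[2]+c["cx"], c["fy"]*q[1]/q[2]+c["cy"]]
def ray(c,uv):
    R=c["view"][:3,:3];t=c["view"][:3,3]
    d=R.T@np.array([(uv[0]-c["cx"])/c["fx"],(uv[1]-c["cy"])/c["fy"],1]); return -R.T@t,d
def onz(c,uv,z):
    o,d=ray(c,uv); return o+d*(z-o[2])/d[2]
def tri(c1,u1,c2,u2):
    A=[];b=[]
    for c,u in((c1,u1),(c2,u2)):
        o,d=ray(c,u);d/=np.linalg.norm(d);M=np.eye(3)-np.outer(d,d);A.append(M);b.append(M@o)
    return np.linalg.lstsq(np.vstack(A),np.hstack(b),rcond=None)[0]
E
python3 - <<'E'
from h import *
s=manip.read_state();print(s["t"],s["tool_pos"],s["tool_rot"],s["wrist_force"],s["opening"],manip.hold_point_z)
C={n:vision.get_image(n) for n in("side","top")}
for n,c in C.items():
    cv2.imwrite(f"pics/{n}0.png",c["img"]); print(n,c["fx"],(-c["view"][:3,:3].T@c["view"][:3,3]).round(3),c["view"][2,:3].round(2))
Z=dict(drum_grip=None,seat=.05,cap_top=.104,drum=None,shaker=0,glue=0,rock=0,spool=0,can=0,card_tray=0,lens=0)
for k,z in Z.items():
    u={}
    for n,c in C.items():
        r=vision.tip_of(k,c)
        if r: u[n]=r[0]["location"];print(k,n,np.round(u[n],1),round(r[0]["p"],2), onz(c,u[n],z).round(3) if z is not None else "")
    if len(u)==2: print("  tri",tri(C["side"],u["side"],C["top"],u["top"]).round(4))
E
```

```text
0.0 [0.20319889 0.4564938  0.23083298] [[-4.39441582e-04  4.06637465e-01  9.13589502e-01]
 [-9.78395781e-04  9.13588978e-01 -4.06637703e-01]
 [-9.99999425e-01 -1.07254563e-03 -3.61660538e-06]] [-0.48439537  0.73134854  0.49338044] 1.0003832344636228 0.0187
side 606.0739793866949 [ 1.419 -0.557  0.581] [-0.79  0.48 -0.39]
top 495.55971494972886 [0.354 0.005 1.122] [ 0.12  0.03 -0.99]
drum_grip side [480.6 246.2] 0.65 
drum_grip top [160.2 200.1] 0.63 
  tri [0.5634 0.3838 0.0712]
seat side [240.8 296. ] 0.65 [ 0.492 -0.151  0.05 ]
seat top [404.3 241.2] 0.69 [ 0.485 -0.151  0.05 ]
  tri [ 0.4862 -0.1503  0.047 ]
cap_top side [165.2 293.2] 0.63 [ 0.518 -0.3    0.104]
cap_top top [479.  220.9] 0.85 [ 0.524 -0.297  0.104]
  tri [ 0.5228 -0.2986  0.1057]
drum side [472.5 272.6] 0.76 
drum top [170.8 211.1] 0.7 
  tri [0.5518 0.3822 0.0029]
shaker side [212.9 328.7] 0.95 [ 0.499 -0.211  0.   ]
shaker top [425.3 238.7] 0.76 [ 0.498 -0.206  0.   ]
  tri [ 0.4973 -0.2085 -0.0017]
glue side [295.5 277.6] 0.65 [0.383 0.027 0.   ]
glue top [314.2 293.2] 0.73 [0.369 0.043 0.   ]
  tri [ 0.3673  0.0401 -0.0097]
rock side [356.  323.9] 0.97 [0.61  0.031 0.   ]
rock top [321.4 190.1] 0.81 [0.606 0.032 0.   ]
  tri [ 0.607   0.0329 -0.0022]
spool side [150.3 307. ] 0.7 [ 0.364 -0.287  0.   ]
spool top [464.5 294. ] 0.71 [ 0.375 -0.293  0.   ]
  tri [ 0.3753 -0.2908  0.0064]
can side [396.3 315. ] 0.85 [0.62 0.12 0.  ]
can top [285.  186.7] 0.59 [0.613 0.117 0.   ]
  tri [ 0.6151  0.1197 -0.0027]
card_tray side [371.3 246.6] 0.83 [0.319 0.276 0.   ]
card_tray top [208.3 311.2] 0.65 [0.323 0.281 0.   ]
  tri [0.3212 0.278  0.0008]
lens side [210.4 297.3] 0.45 [ 0.382 -0.169  0.   ]
lens top [407.6 292.4] 0.75 [ 0.376 -0.167  0.   ]
  tri [ 0.3758 -0.1671 -0.0033]
```

View pics/side0.png

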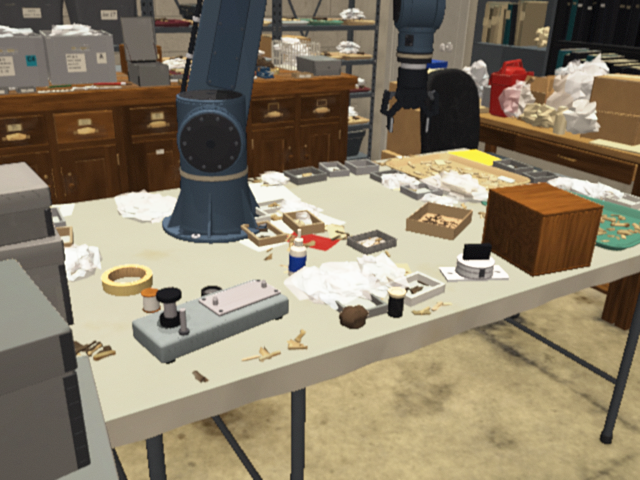

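View pics/top0.png

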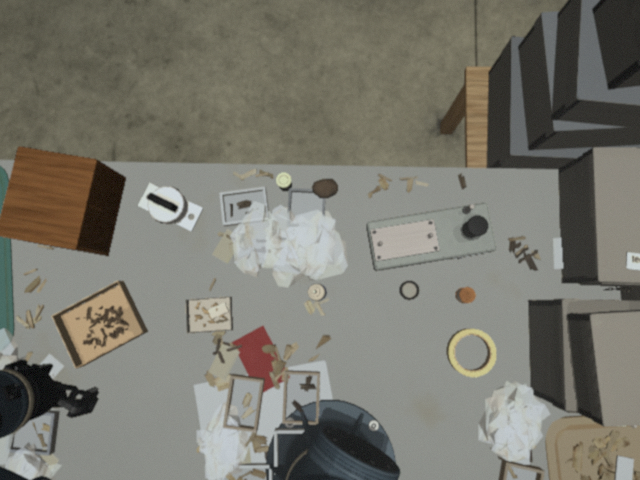

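The side view shows the drum at about (475,265) beside a wooden box, and the shaker at about (210,315). In the top view the drum is at (168,205) with the box on its left, and the shaker is at (430,237). I'll zoom in and fit the poses next.

```bash
python3 - <<'E'
from h import *
t=cv2.imread("pics/top0.png");s=cv2.imread("pics/side0.png")
a=cv2.resize(t[165:245,110:230],None,fx=6.6,fy=3.3*2,interpolation=3)[:290*2]
cv2.imwrite("pics/z1.png",a)
cv2.imwrite("pics/z2.png",cv2.resize(t[190:285,350:510],None,fx=5,fy=5,interpolation=3))
cv2.imwrite("pics/z3.png",cv2.resize(s[225:300,420:540],None,fx=6.6,fy=6.6,interpolation=3))
cv2.imwrite("pics/z4.png",cv2.resize(s[270:370,125:300],None,fx=4.5,fy=4.5,interpolation=3))
E
```

```text
(no output)
```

View pics/z1.png

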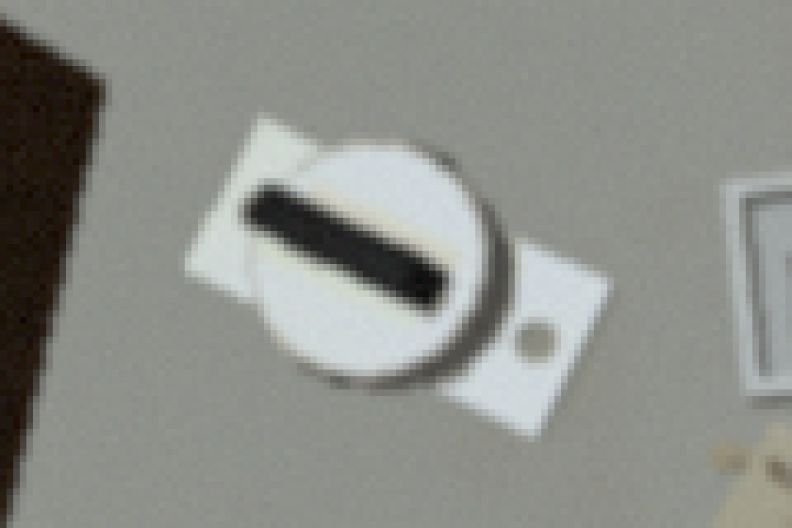

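View pics/z2.png

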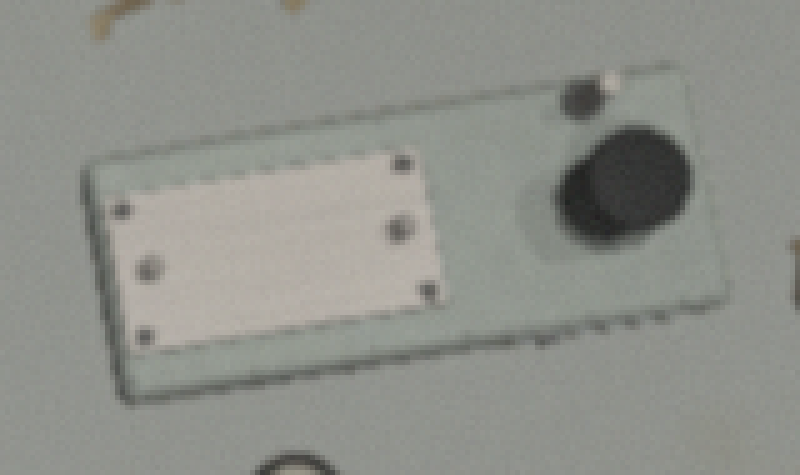

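View pics/z3.png

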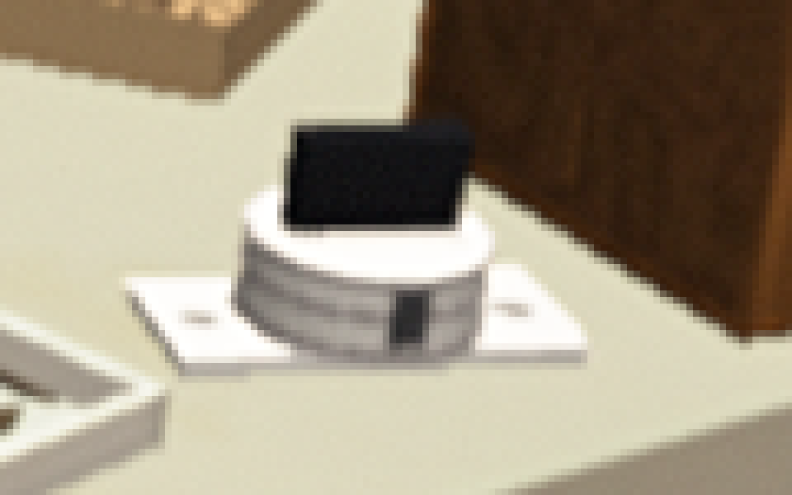

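View pics/z4.png

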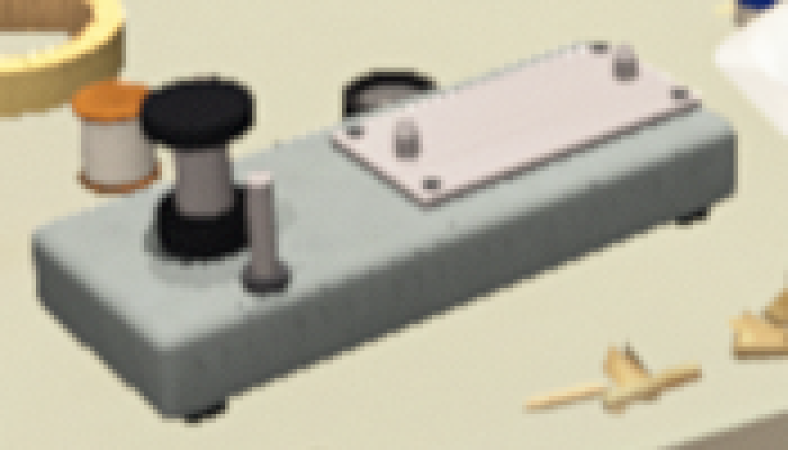

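```bash
cat > fit.py <<'E'
from h import *
from scipy.optimize import least_squares
def fit(obs,x0):
    # obs: list (cam, pts local Nx3, px Nx2)
    def pl(p,L):
        c,s=np.cos(p[2]),np.sin(p[2]);L=np.asarray(L,float)
        return np.c_[p[0]+c*L[:,0]-s*L[:,1],p[1]+s*L[:,0]+c*L[:,1],L[:,2]]
    f=lambda p:np.concatenate([(proj(c,pl(p,L))-px).ravel() for c,L,px in obs])
    r=least_squares(f,x0,loss="soft_l1"); return r.x,f(r.x).reshape(-1,2)
def unz(U,f,x0,y0): return (np.array(U)+.5)/f-.5+np.array([x0,y0])
E
python3 - <<'E'
from fit import *
T=vision.get_image("top");S=vision.get_image("side")
# shaker in local frame of shaker
plat=[(-.035,-.01,.05),(.035,-.01,.05),(.035,.13,.05),(-.035,.13,.05)]
pt=[(0,.005,.066),(0,.115,.066)];cap=[(0,-.085,.104)];post=[(.043,-.085,.089)]
L=plat+pt+cap+post
top=unz([(447,302),(413,150),(105,200),(130,352),(402,226),(151,265),(641,178),(610,82)],5,350,190)
side=unz([(333,138),(428,203),(702,103),(588,43),(406,122),(625,48),(199,108),(259,177)],4.5,125,270)
for n,o in(("top",[(T,L,top)]),("side",[(S,L,side)]),("both",[(T,L,top),(S,L,side)])):
    p,r=fit(o,[.5,-.21,.2]); c,s=np.cos(p[2]),np.sin(p[2])
    print("shaker",n,p.round(4),np.degrees(p[2]).round(2),"seat",(p[0]-s*.06,p[1]+c*.06),"cap",(p[0]+s*.085,p[1]-c*.085));print(r.round(1).tolist())
# drum: local y along row
fl=[(-.03,-.07,.008),(.03,-.07,.008),(.03,.07,.008),(-.03,.07,.008)]
L=fl+[(0,-.055,.008),(0,0,.076)]
top=unz([(540,438),(612,280),(262,115),(187,272),(534,341),(347,247)],6.6,110,165)
L2=fl+[(0,0,.076)]
side=unz([(128,280),(183,362),(585,348),(522,265),(383,125)],6.6,420,225)
for n,o in(("top",[(T,L,top)]),("side",[(S,L2,side)]),("both",[(T,L,top),(S,L2,side)])):
    p,r=fit(o,[.555,.383,.3 if 0 else -.4]); print("drum",n,p.round(4),np.degrees(p[2]).round(2));print(r.round(1).tolist())
E
```

```text
shaker top [ 0.4995 -0.2102  0.1838] 10.53 seat (np.float64(0.4885047589726001), np.float64(-0.15122842529228528)) cap (np.float64(0.5150105386211146), np.float64(-0.2937852337765678))
[[0.1, 0.3], [0.9, -0.9], [-1.0, -0.5], [-0.5, 0.7], [0.7, -0.2], [0.1, 0.3], [-0.2, -0.1], [-0.1, 0.2]]
shaker side [ 0.5031 -0.211   0.1996] 11.44 seat (np.float64(0.49119431032625316), np.float64(-0.15221498109779624)) cap (np.float64(0.5199477180111857), np.float64(-0.2943354987808672))
[[-1.1, 0.1], [-0.6, 0.2], [0.3, -1.0], [3.2, -0.3], [-0.1, 0.3], [-0.2, -0.4], [-0.1, -0.6], [0.5, 1.6]]
shaker both [ 0.5003 -0.2102  0.189 ] 10.83 seat (np.float64(0.48903147693292054), np.float64(-0.15122097805595086)) cap (np.float64(0.5162725877754369), np.float64(-0.2936391014815379))
[[0.2, -0.1], [0.7, -1.3], [-1.1, -0.6], [-0.4, 0.6], [0.7, -0.6], [0.1, 0.1], [-0.2, -0.7], [-0.3, -0.3], [-1.0, -0.7], [-1.0, -0.6], [0.4, -1.4], [3.6, -0.7], [-0.2, -0.4], [-0.1, -0.9], [-0.4, -1.5], [-0.1, 0.6]]
drum top [ 0.5592  0.3795 -0.4113] -23.57
[[-0.1, -0.1], [0.7, 0.4], [0.1, 0.6], [-0.4, -0.1], [0.9, 0.1], [-2.0, -1.4]]
drum side [ 0.5581  0.383  -0.421 ] -24.12
[[-0.1, 0.1], [-0.0, -0.6], [0.8, -0.4], [-0.4, 0.7], [-0.2, 0.3]]
drum both [ 0.5595  0.3804 -0.4137] -23.7
[[-0.5, -0.2], [0.3, 0.3], [-0.2, 0.4], [-0.7, -0.3], [0.5, 0.1], [-2.4, -1.5], [-0.6, 0.7], [-0.3, -0.0], [0.5, -0.0], [-0.9, 1.0], [-0.6, 0.7]]
```

```bash
python3 - <<'E'
from fit import *
T=vision.get_image("top");S=vision.get_image("side")
for u in ((742,340),(475,180)): print("base",onz(S,unz(u,6.6,420,225),0).round(3))
for z in(.1,.15,.2,.25): print(z,[onz(S,u,z).round(3)[:2].tolist() for u in((484,202),(601,209),(531,270))],[onz(T,u,z).round(3)[:2].tolist() for u in((126,178),(98,160),(107,255),(77,248))])
print([onz(T,u,0).round(3)[:2].tolist() for u in((126,178),(107,255))])
E
```

```text
base [0.624 0.498 0.   ]
base [0.483 0.518 0.   ]
0.1 [[0.407, 0.55], [0.578, 0.772], [0.742, 0.336]] [[0.602, 0.448], [0.641, 0.511], [0.437, 0.476], [0.45, 0.541]]
0.15 [[0.512, 0.435], [0.666, 0.634], [0.812, 0.243]] [[0.59, 0.426], [0.627, 0.486], [0.433, 0.453], [0.445, 0.515]]
0.2 [[0.617, 0.32], [0.753, 0.496], [0.882, 0.151]] [[0.578, 0.404], [0.613, 0.462], [0.429, 0.43], [0.441, 0.489]]
0.25 [[0.722, 0.206], [0.84, 0.358], [0.953, 0.058]] [[0.566, 0.383], [0.599, 0.437], [0.424, 0.407], [0.436, 0.462]]
[[0.627, 0.491], [0.445, 0.522]]
```

>>> send_rows:
  moves: "0 0 -89.7 0.356 -0.0755 -0.05 0;0 0 -89.7 0.356 -0.0755 -0.05 0;0 0 -89.7 0.356 -0.0755 -0.05 0;0 0 -89.7 0.356 -0.0755 -0.05 0;0 0 -89.7 0.356 -0.0755 -0.05 0;0 0 -89.7 0.356 -0.0755 -0.05 0;0 0 -89.7 0.356 -0.0755 -0.05 0;0 0 -89.7 0.356 -0.0755 -0.05 0"

```text
t: 2.07
tool_pos: [0.5283, 0.3873, 0.1856]
tool_rot: [[0.0, 0.989, 0.145], [0.0, 0.145, -0.989], [-1.0, 0.0, -0.0]]
wrist_force: [0.1, 0.9, 0.7]
opening: 0.999
```

>>> send_rows:
  moves: "0 0 -32 0.0307 -0.0063 -0.045 0;0 0 -32 0.0307 -0.0063 -0.045 0;0 0 -32 0.0307 -0.0063 -0.045 0;0 0 -32 0.0307 -0.0063 -0.045 0;0 0 -32 0.0307 -0.0063 -0.045 0;0 0 -32 0.0307 -0.0063 -0.045 0;0 0 -32 0.0307 -0.0063 -0.045 0"

```text
t: 2.65
tool_pos: [0.559, 0.3811, 0.1405]
tool_rot: [[0.0, 0.917, -0.399], [-0.0, -0.399, -0.917], [-1.0, 0.0, -0.0]]
wrist_force: [0.3, 0.2, -0.9]
opening: 0.999
```

```bash
python3 - <<'E'
from fit import *
C={n:vision.get_image(n) for n in("side","top")}
s=manip.read_state();print(s["t"],s["tool_pos"],s["tool_rot"].__repr__())
t=C["top"]["img"];d=C["side"]["img"]
for n,c in C.items(): print(n, proj(c,[s["tool_pos"],[.559,.381,.064]]).round(1).tolist())
a=cv2.resize(t[140:260,90:250],None,fx=2.5,fy=2.5,interpolation=3);b=cv2.resize(d[190:310,400:560],None,fx=2.5,fy=2.5,interpolation=3)
cv2.imwrite("pics/a1.png",np.hstack([a,b]))
E
```

```text
2.75 [0.5589768  0.381103   0.14062411] array([[ 1.83692968e-04,  9.17029166e-01, -3.98820104e-01],
       [ 5.87534534e-05, -3.98820120e-01, -9.17029175e-01],
       [-9.99999981e-01,  1.45019753e-04, -1.27139082e-04]])
side [[481.0, 216.3], [476.3, 249.2]]
top [[148.5, 194.4], [161.3, 201.8]]
```

View pics/a1.png

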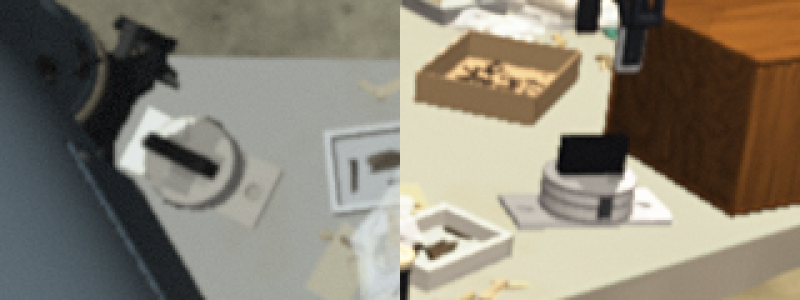

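>>> send_rows:
  moves: "0 0 0 0 0 -0.03 0;0 0 0 0 0 -0.06 0;0 0 0 0 0 -0.085 0;0 0 0 0 0 -0.0935 0;0 0 0 0 0 -0.0935 0;0 0 0 0 0 -0.0935 0"

```text
t: 3.25
tool_pos: [0.5592, 0.3813, 0.0481]
tool_rot: [[0.001, 0.917, -0.398], [0.0, -0.398, -0.917], [-1.0, 0.0, -0.0]]
wrist_force: [0.0, 0.3, 1.1]
opening: 0.999
```

>>> send_rows:
  grip_force: 40
  moves: "0 0 0 0 0 0 1;0 0 0 0 0 0 1;0 0 0 0 0 0 1;0 0 0 0 0 0 1;0 0 0 0 0 0 1;0 0 0 0 0 0 1;0 0 0 0 0 0 1;0 0 0 0 0 0 1"

```text
t: 3.92
tool_pos: [0.5593, 0.3815, 0.0485]
tool_rot: [[0.001, 0.917, -0.398], [0.001, -0.398, -0.917], [-1.0, 0.001, -0.001]]
wrist_force: [-2.0, 0.2, 5.5]
opening: 0.181
```

>>> send_rows:
  grip_force: 60
  moves: "0 0 0 0 0 0.005 1;0 0 0 0 0 0.015 1;0 0 0 0 0 0.035 1;0 0 0 0 0 0.065 1;0 0 0 0 0 0.1 1;0 0 0 0 0 0.125 1;0 0 0 0 0 0.13 1;0 0 0 0 0 0.13 1"

```text
t: 4.58
tool_pos: [0.5601, 0.382, 0.1806]
tool_rot: [[0.004, 0.917, -0.398], [0.003, -0.398, -0.917], [-1.0, 0.002, -0.004]]
wrist_force: [0.6, -0.0, -4.2]
opening: 0.172
```

```bash
python3 - <<'E'
from fit import *
c=vision.get_image("side")
s=manip.read_state();print(s["t"],s["tool_pos"],s["wrist_force"],s["opening"])
cv2.imwrite("pics/a2.png",cv2.resize(c["img"][120:300,380:600],None,fx=3,fy=3,interpolation=3))
E
```

```text
4.6333 [0.55942982 0.38150369 0.17844414] [ 0.57119217 -0.11387454 -4.48443478] 0.17510121960697464
```

View pics/a2.png

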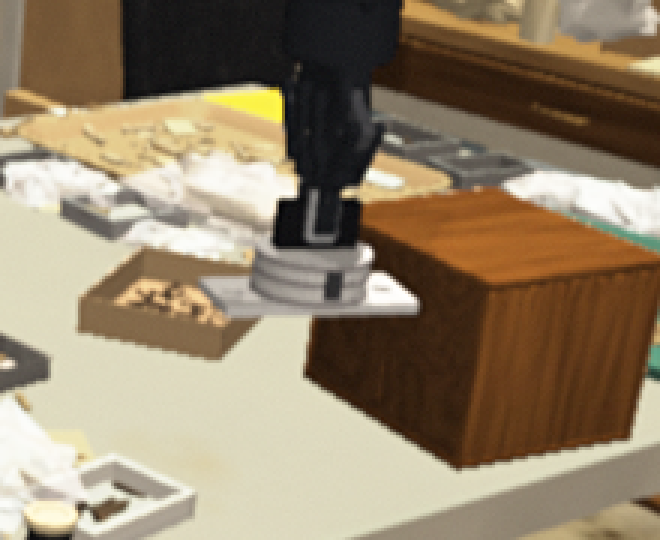

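>>> send_rows:
  moves: "0 0 6 -0.002 -0.03 0 1;0 0 12 -0.006 -0.07 0 1;0 0 18 -0.014 -0.11 0 1;0 0 24 -0.02 -0.15 0 1;0 0 30 -0.025 -0.19 0 1;0 0 34.3 -0.03 -0.23 0 1;0 0 34.3 -0.036 -0.27 0 1;0 0 34.3 -0.041 -0.31 0 1"

```text
t: 5.3
tool_pos: [0.5164, 0.0696, 0.1765]
tool_rot: [[-0.003, 0.982, 0.189], [0.001, 0.189, -0.982], [-1.0, -0.002, -0.002]]
wrist_force: [0.8, 0.1, -3.4]
opening: 0.175
```

>>> send_rows:
  moves: "0 0 0 -0.005 -0.04 0 1;0 0 0 -0.01 -0.08 0 1;0 0 0 -0.015 -0.12 0 1;0 0 0 -0.02 -0.16 0 1;0 0 0 -0.025 -0.2 -0.01 1;0 0 0 -0.0274 -0.2206 -0.03 1;0 0 0 -0.0274 -0.2206 -0.03 1;0 0 0 -0.0274 -0.2206 -0.03 1"

```text
t: 5.97
tool_pos: [0.4869, -0.1515, 0.144]
tool_rot: [[-0.007, 0.982, 0.187], [0.003, 0.187, -0.982], [-1.0, -0.006, -0.004]]
wrist_force: [0.3, 0.7, -3.3]
opening: 0.176
```

```bash
python3 - <<'E'
from fit import *
T=vision.get_image("top");S=vision.get_image("side")
s=manip.read_state();print(s["t"],s["tool_pos"],s["wrist_force"],s["opening"],s["tool_rot"].round(3).tolist())
cv2.imwrite("pics/b1.png",cv2.resize(S["img"][225:375,110:310],None,fx=4,fy=4,interpolation=3))
cv2.imwrite("pics/b2.png",cv2.resize(T["img"][185:305,340:500],None,fx=5,fy=5,interpolation=3))
E
```

```text
6.0667 [ 0.48847311 -0.15031577  0.14572948] [ 0.1832976   0.24366585 -2.88969592] 0.17196511890680852 [[-0.004, 0.982, 0.189], [0.002, 0.189, -0.982], [-1.0, -0.004, -0.003]]
```

View pics/b1.png

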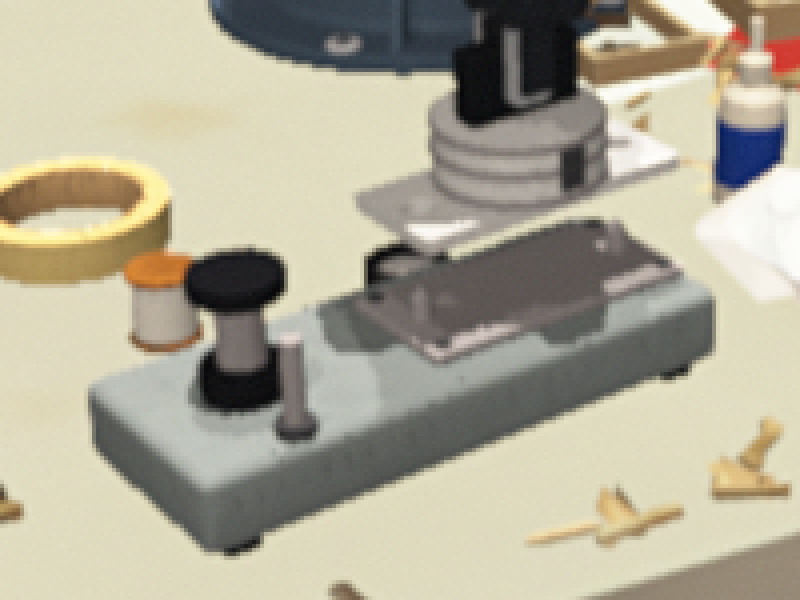

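View pics/b2.png

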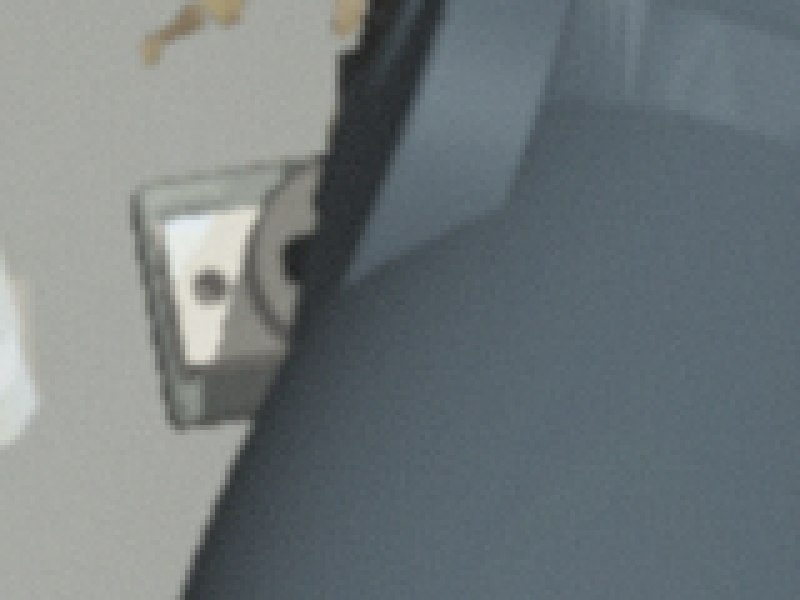

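>>> send_rows:
  moves: "0 0 0 0.0005 -0.0005 -0.01 1;0 0 0 0.0005 -0.0005 -0.018 1;0 0 0 0.0005 -0.0005 -0.024 1;0 0 0 0.0005 -0.0005 -0.024 1;0 0 0 0.0005 -0.0005 -0.024 1;0 0 0 0.0005 -0.0005 -0.024 1;0 0 0 0.0005 -0.0005 -0.024 1;0 0 0 0.0005 -0.0005 -0.024 1"

```text
t: 6.73
tool_pos: [0.4892, -0.1509, 0.1221]
tool_rot: [[-0.003, 0.982, 0.189], [0.002, 0.189, -0.982], [-1.0, -0.003, -0.002]]
wrist_force: [0.3, 0.2, -3.6]
opening: 0.18
```

```bash
python3 - <<'E'
from fit import *
T=vision.get_image("top");S=vision.get_image("side")
s=manip.read_state();print(s["t"],s["tool_pos"],s["wrist_force"],s["opening"],s["tool_rot"].round(4).tolist())
cv2.imwrite("pics/c1.png",cv2.resize(S["img"][255:345,185:305],None,fx=6.6,fy=6.6,interpolation=3))
cv2.imwrite("pics/c2.png",cv2.resize(T["img"][210:285,350:450],None,fx=8,fy=8,interpolation=3))
E
```

```text
6.8333 [ 0.48915859 -0.15084541  0.12199001] [ 0.25859756 -0.17810962 -4.10523208] 0.1784864956602733 [[-0.0036, 0.9819, 0.1891], [0.0017, 0.1891, -0.982], [-1.0, -0.0032, -0.0023]]
```

View pics/c1.png

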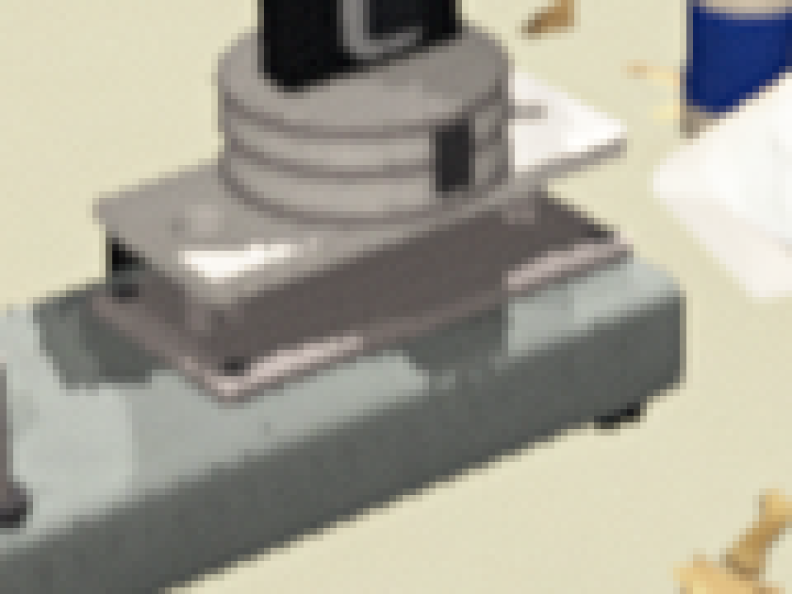

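View pics/c2.png

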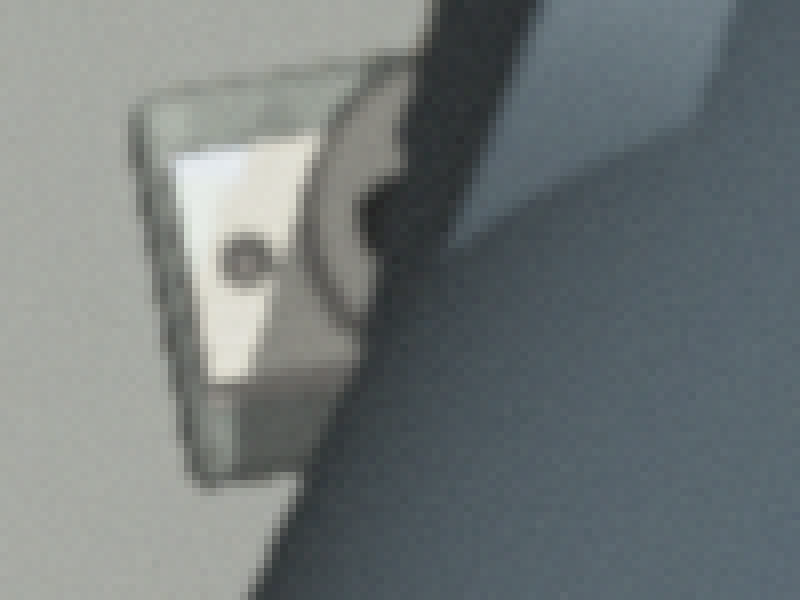

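```bash
python3 - <<'E'
from fit import *
T=vision.get_image("top");S=vision.get_image("side")
z=.122-.0485+.008
Lt=[(.03,.07,z),(-.03,.07,z),(0,.055,z-.002)]
ut=unz([(170,158),(205,382),(245,260)],8,350,210)
Ls=[(-.03,-.07,z),(.03,.07,z),(0,-.055,z),(0,.055,z),(.03,-.07,z)]
us=unz([(95,200),(625,140),(205,218),(530,112),(207,285)],6.6,185,255)
for n,o in(("top",[(T,Lt,ut)]),("side",[(S,Ls,us)]),("both",[(T,Lt,ut),(S,Ls,us)])):
    p,r=fit(o,[.489,-.151,.19]);print(n,p.round(4),np.degrees(p[2]).round(2),r.round(1).tolist())
# pegs only / no height uncertainty: pegs tops per camera
topp=unz([(402,226),(151,265)],5,350,190);sidp=unz([(406,122),(625,48)],4.5,125,270)
for nm,c,u in(("top",T,topp),("side",S,sidp)):
    a,b=onz(c,u[0],.064),onz(c,u[1],.064);print(nm,"mid",((a+b)/2).round(4),"dist",np.linalg.norm(b-a).round(4),"yaw",np.degrees(np.arctan2(-(b-a)[0],(b-a)[1])).round(2))
print("tri pegs",tri(T,topp[0],S,sidp[0]),tri(T,topp[1],S,sidp[1]))
# predicted peg px for current zoom
for seat in((.4885,-.1512,.1838),(.489,-.1512,.189)):
    q=np.array([seat[0]-np.sin(seat[2])*.055,seat[1]+np.cos(seat[2])*.055,.066]);print((proj(T,q)-[350,210]+.5)*8-.5)
E
```

```text
top [ 0.4873 -0.1504  0.1675] 9.6 [[0.0, -0.1], [0.1, -0.1], [-0.2, 0.2]]
side [ 0.4892 -0.1497  0.1678] 9.61 [[-0.1, -0.2], [1.0, -0.2], [-0.9, 0.7], [-0.4, 0.6], [0.6, -0.9]]
both [ 0.4884 -0.1499  0.1781] 10.2 [[-0.3, -0.2], [0.1, -0.3], [-0.3, -0.0], [-0.3, -0.2], [0.6, -0.6], [-1.0, 0.6], [-0.9, 0.4], [0.7, -0.9]]
top mid [ 0.4888 -0.1507  0.064 ] dist 0.1087 yaw 10.13
side mid [ 0.4879 -0.1506  0.064 ] dist 0.1088 yaw 9.97
tri pegs [ 0.4982197  -0.20426123  0.06441169] [ 0.4791767  -0.09721246  0.06434364]
[[242.40687207 266.41129783]]
[[242.613365   265.60226094]]
```

>>> send_rows:
  moves: "0 0 -0.3 0.0002 -0.0008 0 1;0 0 -0.3 0.0002 -0.0008 -0.004 1;0 0 -0.3 0.0002 -0.0008 -0.008 1;0 0 -0.3 0.0002 -0.0008 -0.012 1;0 0 -0.3 0.0002 -0.0008 -0.015 1;0 0 -0.3 0.0002 -0.0008 -0.015 1;0 0 -0.3 0.0002 -0.0008 -0.015 1"

```text
t: 7.52
tool_pos: [0.4891, -0.1516, 0.1066]
tool_rot: [[-0.004, 0.983, 0.184], [0.002, 0.184, -0.983], [-1.0, -0.004, -0.003]]
wrist_force: [-0.2, 0.3, -3.2]
opening: 0.179
```

```bash
python3 - <<'E'
from fit import *
T=vision.get_image("top");S=vision.get_image("side")
s=manip.read_state();print(s["t"],s["tool_pos"],s["wrist_force"],s["torque"],s["opening"],s["tool_rot"].round(4).tolist())
cv2.imwrite("pics/d1.png",np.hstack([cv2.resize(S["img"][255:345,185:305],None,fx=3.3,fy=3.3,interpolation=3),cv2.resize(T["img"][210:284,350:450],None,fx=4,fy=297/74,interpolation=3)]))
E
```

```text
7.6167 [ 0.48934741 -0.15166444  0.10699061] [-0.72615103 -0.47054286 -5.0818028 ] [-0.0184783   0.02930361  0.00068257] 0.1793507512315826 [[-0.0037, 0.9829, 0.184], [0.0017, 0.184, -0.9829], [-1.0, -0.0033, -0.0024]]
```

View pics/d1.png

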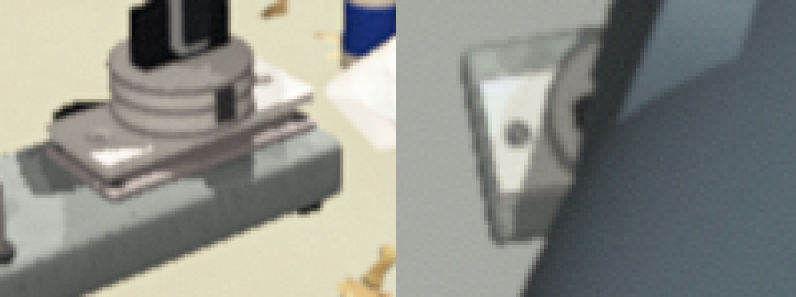

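>>> send_rows:
  moves: "0 0 0 0 0 -0.003 1;0 0 0 0 0 -0.006 1;0 0 0 0 0 -0.008 1;0 0 0 0 0 -0.0088 1;0 0 0 0 0 -0.0088 1;0 0 0 0 0 -0.0088 1"

```text
t: 8.12
tool_pos: [0.4892, -0.1515, 0.0985]
tool_rot: [[-0.004, 0.983, 0.184], [0.002, 0.184, -0.983], [-1.0, -0.003, -0.003]]
wrist_force: [-3.6, 3.4, 7.4]
opening: 0.175
```

>>> send_rows:
  moves: "0 0 0 0 0 0.0005 0;0 0 0 0 0 0.0005 0;0 0 0 0 0 0.0005 0;0 0 0 0 0 0.0005 0;0 0 0 0 0 0.0005 0;0 0 0 0 0 0.0005 0;0 0 0 0 0 0.0005 0;0 0 0 0 0 0.0005 0"

```text
t: 8.78
tool_pos: [0.4893, -0.1515, 0.099]
tool_rot: [[-0.003, 0.983, 0.184], [0.002, 0.184, -0.983], [-1.0, -0.003, -0.002]]
wrist_force: [-0.3, -0.1, 1.2]
opening: 1.0
```

>>> send_rows:
  moves: "0 0 0 0 0 0.02 0;0 0 0 0 0 0.05 0;0 0 0 0 0 0.085 0;0 0 0 0 0 0.12 0;0 0 0 0 0 0.12 0;0 0 0 0 0 0.12 0"

```text
t: 9.28
tool_pos: [0.4903, -0.1518, 0.2208]
tool_rot: [[-0.0, 0.983, 0.184], [0.001, 0.184, -0.983], [-1.0, 0.0, -0.001]]
wrist_force: [0.0, -0.5, -1.9]
opening: 1.0
```

```bash
python3 - <<'E'
from fit import *
T=vision.get_image("top");S=vision.get_image("side")
s=manip.read_state();print(s["t"],s["tool_pos"],s["wrist_force"],s["opening"])
cv2.imwrite("pics/e1.png",cv2.resize(S["img"][245:345,185:305],None,fx=6,fy=6,interpolation=3))
cv2.imwrite("pics/e2.png",cv2.resize(T["img"][180:300,340:500],None,fx=5,fy=5,interpolation=3))
E
```

```text
9.3833 [ 0.48900742 -0.1514389   0.21839398] [ 0.40012726  0.50666307 -0.38270984] 1.0008229689981492
```

View pics/e1.png

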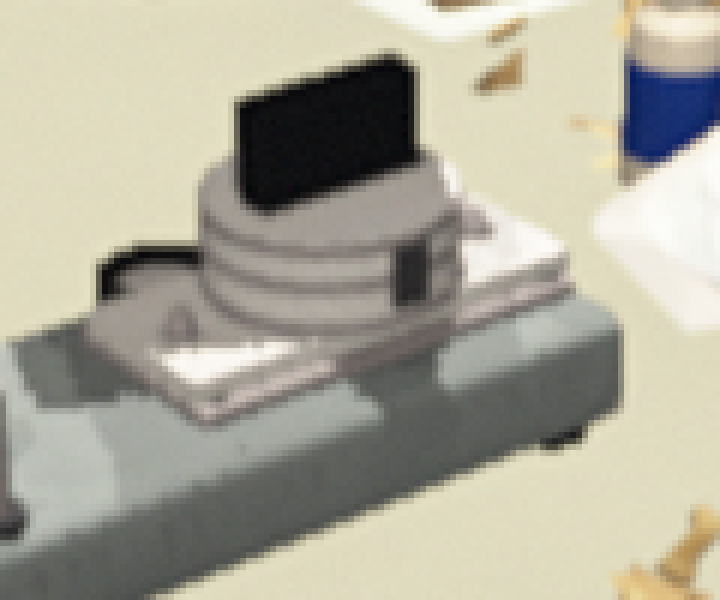

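View pics/e2.png

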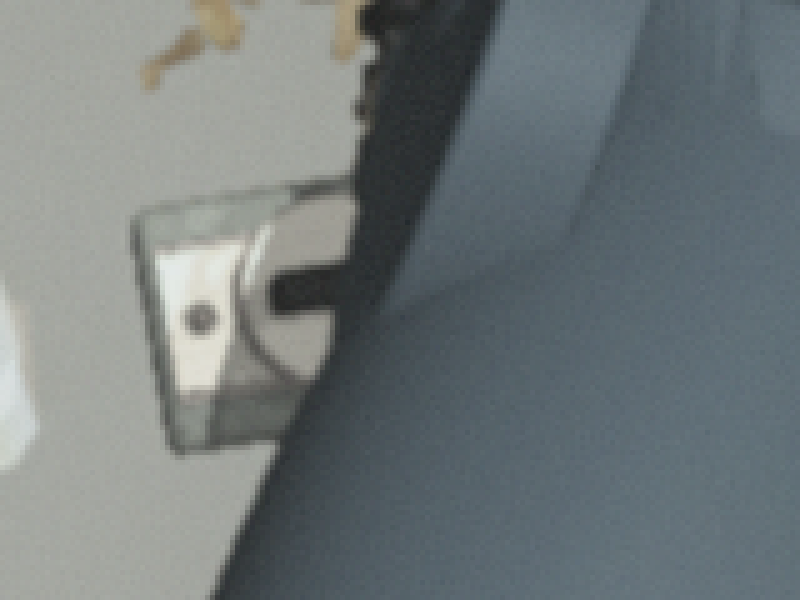

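>>> send_rows:
  moves: "0 0 0 0.006 -0.03 0 1;0 0 0 0.013 -0.07 0 1;0 0 0 0.02 -0.11 0 1;0 0 0 0.027 -0.1423 0 1;0 0 0 0.027 -0.1423 -0.02 1;0 0 0 0.027 -0.1423 -0.05 1;0 0 0 0.027 -0.1423 -0.08 1;0 0 0 0.027 -0.1423 -0.085 1"

```text
t: 10.05
tool_pos: [0.5131, -0.2924, 0.1273]
tool_rot: [[-0.012, 0.983, 0.184], [0.006, 0.184, -0.983], [-1.0, -0.01, -0.008]]
wrist_force: [-0.9, -0.2, -0.7]
opening: -0.002
```

>>> send_rows:
  moves: "0 0 0 0 0 0 1;0 0 0 0 0 0 1;0 0 0 0 0 0 1;0 0 0 0 0 0 1"

```text
t: 10.38
tool_pos: [0.5139, -0.2926, 0.1289]
tool_rot: [[-0.01, 0.983, 0.184], [0.005, 0.184, -0.983], [-1.0, -0.009, -0.007]]
wrist_force: [-0.4, -0.8, 0.8]
opening: -0.001
```

```bash
python3 - <<'E'
from fit import *
T=vision.get_image("top");S=vision.get_image("side")
s=manip.read_state();print(s["t"],s["tool_pos"],s["wrist_force"],s["opening"])
print((proj(S,[s["tool_pos"]])-[125,245]+.5)*5)
cv2.imwrite("pics/f1.png",cv2.resize(S["img"][245:345,125:285],None,fx=5,fy=5,interpolation=3))
cv2.imwrite("pics/f2.png",cv2.resize(T["img"][180:300,340:500],None,fx=4,fy=4,interpolation=3))
E
```

```text
10.4833 [ 0.51373554 -0.2926061   0.1285954 ] [ 0.73860727 -0.43892599  0.45859107] -0.0004926089870578006
[[214.8985723  168.81575569]]
```

View pics/f1.png

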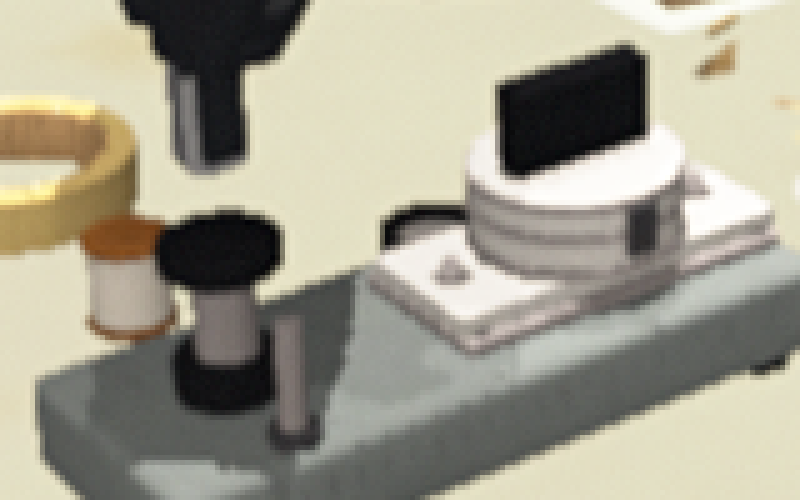

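View pics/f2.png

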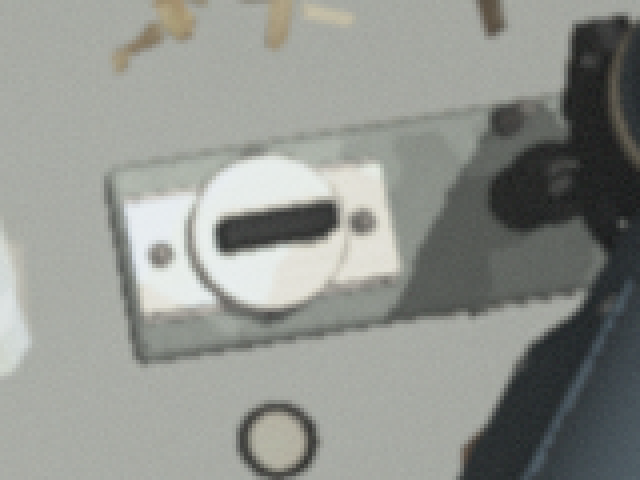

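The drum is seated flat with both pegs showing through, and the closed fingers are above the cap. I'll press slowly.

>>> send_rows:
  moves: "0 0 0 0.002 -0.001 -0.006 1;0 0 0 0.002 -0.001 -0.012 1;0 0 0 0.002 -0.001 -0.018 1;0 0 0 0.002 -0.001 -0.023 1;0 0 0 0.002 -0.001 -0.027 1;0 0 0 0.002 -0.001 -0.03 1;0 0 0 0.002 -0.001 -0.03 1;0 0 0 0.002 -0.001 -0.03 1"

```text
t: 11.15
tool_pos: [0.5156, -0.2935, 0.0986]
tool_rot: [[-0.01, 0.983, 0.184], [0.005, 0.184, -0.983], [-1.0, -0.009, -0.007]]
wrist_force: [-2.1, 1.1, 3.5]
opening: 0.002
```

>>> send_rows:
  moves: "0 0 0 0 0 -0.002 1;0 0 0 0 0 -0.004 1;0 0 0 0 0 -0.006 1;0 0 0 0 0 -0.008 1;0 0 0 0 0 -0.0095 1;0 0 0 0 0 -0.0095 1;0 0 0 0 0 -0.0095 1;0 0 0 0 0 -0.0095 1"

```text
t: 11.82
tool_pos: [0.5156, -0.2936, 0.0897]
tool_rot: [[-0.01, 0.983, 0.184], [0.005, 0.184, -0.983], [-1.0, -0.009, -0.007]]
wrist_force: [-3.1, 1.6, 7.7]
opening: -0.005
```

```bash
python3 - <<'E'
from fit import *
S=vision.get_image("side")
s=manip.read_state();print(s["t"],s["tool_pos"],s["wrist_force"],s["opening"])
cv2.imwrite("pics/g1.png",cv2.resize(S["img"][245:345,125:285],None,fx=5,fy=5,interpolation=3))
E
```

```text
11.8667 [ 0.51566063 -0.29358307  0.08969654] [-1.96807863  0.22902403  8.65604804] -0.0005533208082390675
```

View pics/g1.png

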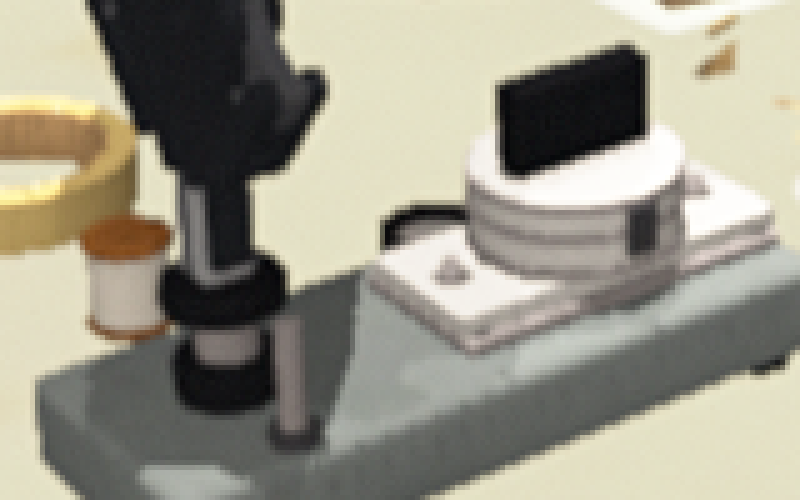

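The TCP is at z 0.0897 with about 8 N, so the cap is about level with the post. Now I'll hold it there.

>>> send_rows:
  moves: "0 0 0 0 0 0 1;0 0 0 0 0 0 1;0 0 0 0 0 0 1;0 0 0 0 0 0 1;0 0 0 0 0 0 1;0 0 0 0 0 0 1;0 0 0 0 0 0 1;0 0 0 0 0 0 1"

```text
t: 12.53
tool_pos: [0.5157, -0.2935, 0.0902]
tool_rot: [[-0.009, 0.983, 0.184], [0.005, 0.184, -0.983], [-1.0, -0.008, -0.007]]
wrist_force: [-2.9, 2.0, 8.1]
opening: -0.002
```

>>> send_rows:
  moves: "0 0 0 0 0 0 1;0 0 0 0 0 0 1;0 0 0 0 0 0 1;0 0 0 0 0 0 1;0 0 0 0 0 0 1;0 0 0 0 0 0 1;0 0 0 0 0 0 1;0 0 0 0 0 0 1"

```text
t: 13.2
tool_pos: [0.5157, -0.2936, 0.0908]
tool_rot: [[-0.009, 0.983, 0.184], [0.005, 0.184, -0.983], [-1.0, -0.008, -0.007]]
wrist_force: [-2.4, 2.1, 7.5]
opening: 0.001
```

Each call lets the pose creep up about 0.5 mm, so I'll compensate for that.

>>> send_rows:
  moves: "0 0 0 0 0 -0.0015 1;0 0 0 0 0 -0.002 1;0 0 0 0 0 -0.002 1;0 0 0 0 0 -0.002 1;0 0 0 0 0 -0.002 1;0 0 0 0 0 -0.002 1;0 0 0 0 0 -0.002 1;0 0 0 0 0 -0.002 1"

```text
t: 13.87
tool_pos: [0.5157, -0.2936, 0.0893]
tool_rot: [[-0.009, 0.983, 0.184], [0.005, 0.184, -0.983], [-1.0, -0.008, -0.006]]
wrist_force: [-3.1, 2.3, 8.4]
opening: -0.003
```

>>> send_rows:
  moves: "0 0 0 0 0 -0.0006 1;0 0 0 0 0 -0.0006 1;0 0 0 0 0 -0.0006 1;0 0 0 0 0 -0.0006 1;0 0 0 0 0 -0.0006 1;0 0 0 0 0 -0.0006 1;0 0 0 0 0 -0.0006 1;0 0 0 0 0 -0.0006 1"

```text
t: 14.53
tool_pos: [0.5157, -0.2935, 0.0893]
tool_rot: [[-0.009, 0.983, 0.184], [0.005, 0.184, -0.983], [-1.0, -0.008, -0.006]]
wrist_force: [-2.7, 2.7, 8.1]
opening: -0.0
```

>>> send_rows:
  moves: "0 0 0 0 0 -0.0006 1;0 0 0 0 0 -0.0006 1;0 0 0 0 0 -0.0006 1;0 0 0 0 0 -0.0006 1;0 0 0 0 0 -0.0006 1;0 0 0 0 0 -0.0006 1;0 0 0 0 0 -0.0006 1;0 0 0 0 0 -0.0006 1"

```text
t: 15.2
tool_pos: [0.5157, -0.2936, 0.0892]
tool_rot: [[-0.008, 0.983, 0.184], [0.004, 0.184, -0.983], [-1.0, -0.007, -0.006]]
wrist_force: [-2.7, 2.3, 7.1]
opening: 0.001
```

>>> send_rows:
  moves: "0 0 0 0 0 -0.0006 1;0 0 0 0 0 -0.0006 1;0 0 0 0 0 -0.0006 1;0 0 0 0 0 -0.0006 1;0 0 0 0 0 -0.0006 1;0 0 0 0 0 -0.0006 1;0 0 0 0 0 -0.0006 1;0 0 0 0 0 -0.0006 1"

```text
t: 15.87
tool_pos: [0.5157, -0.2936, 0.0892]
tool_rot: [[-0.008, 0.983, 0.184], [0.004, 0.184, -0.983], [-1.0, -0.007, -0.006]]
wrist_force: [-3.1, 2.3, 7.7]
opening: -0.004
```

```bash
python3 - <<'E'
from fit import *
S=vision.get_image("side");T=vision.get_image("top")
s=manip.read_state();print(s["t"],s["tool_pos"],s["wrist_force"],s["opening"])
cv2.imwrite("pics/h1.png",cv2.resize(S["img"][245:345,125:285],None,fx=5,fy=5,interpolation=3))
for k in("glue","rock","spool","can","card_tray","lens","drum_grip"):
    r=vision.tip_of(k,T); r2=vision.tip_of(k,S); print(k,r and np.round(r[0]["location"],1),r2 and np.round(r2[0]["location"],1))
E
```

```text
15.9667 [ 0.51571142 -0.29357224  0.08921818] [-3.29536846  1.88136673  7.91260842] -8.24860559499316e-05
glue [315.1 292.7] [295.4 279.4]
rock [326.2 190.9] [355.2 325.9]
spool [] [151.5 307.3]
can [283.3 184.4] [394.8 313.3]
card_tray [208.1 314.3] [371.  245.3]
lens [410.5 293.2] [210.8 298.4]
drum_grip [409.5 235.7] [238.  261.7]
```

View pics/h1.png

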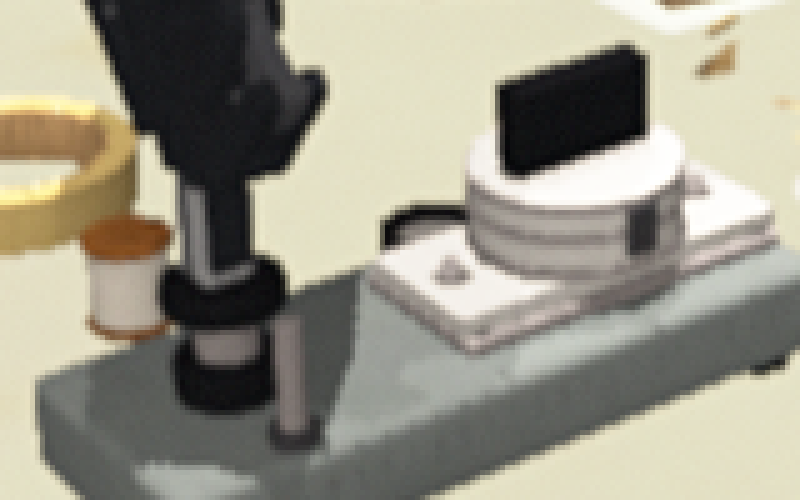

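```bash
python3 -c "
from bench import manip
print(manip.hand_in())"
```

```text
the job is handed in; nothing more can be done
None
```

I set the drum on the shaker's pegs, let go of it, then pressed the plunger to its middle position and held it. I handed the job in with the plunger still held down; `hand_in` gives no verdict.

- **Drum:** it went down over both pegs without catching. The pictures after release show the flange flat on the platform with both pegs through the holes. I did not measure the final drum pose again numerically.
- **Plunger:** I held it for about 4 s, from 11.8 s to 16 s on the clock. The fingertips stayed at z 0.089–0.091 m, about 13–15 mm of travel, with an upward force of about 7–8.5 N. The pose crept up about 0.5 mm per call at first, so I corrected it and it stayed at 0.089 m.
- **Loose things:** in the last pictures they were found within about 5 pixels (about 1 cm at most) of where they started. The spool was found only in the side view, where it had not moved.
- **Disagreements:** the shaker's position from the two cameras differed by about 2–4 mm. I used the peg positions, which agreed to about 1 mm.

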